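Turn the bench roller seat-up and load the crepe block

ROBOT

A 6-joint arm with a two-finger parallel gripper is mounted at the origin on a cart in front of the work surface, level with it; the furniture and walls round the work are solid. World frame = base frame: x ahead of the robot, y to its left, z up, the work surface at z = 0. Lengths are in mm, angles in rad, forces in N, time in s.
With the tool pointing down it reaches from about 275 to 825 mm from the base axis. Payload 4.9 kg.
Tool frame: the origin (TCP) lies at the very end of the fingers, on their centre line; the grasp point (between the pads) lies 19 mm behind it; z points along the fingers, y is the direction in which the jaws open and shut (so a half turn about z gives the same grasp; the last joint's range is limited). The gripper opens to 85 mm and grips with 20 to 120 N. Pads are 22 mm wide; open, the fingers measure 114 mm over their backs; the gripper's body (76 mm by 85 mm) begins 54 mm behind the grasp point. The pads swing forward as they close: fully open they stand 13 mm farther back than shut.
Start: joints at [1.208, 0.326, -0.193, 1.052, 0, 1.437], TCP at [124.738, 535.686, 231.281] pointing down, gripper open.
Joint ranges: [-2.65, 2.65], [-0.97, 1.79], [-1.3, 1.35], [-1.93, 2.1], [-1.47, 1.37], [-3.14, 3.14]. Speed limits (rad/s): [2.57, 2.57, 3.14, 3.14, 3.14, 3.14].

INTERFACE

Orientations are given as [roll, pitch, yaw] about the fixed x, y, z axes, in that order (R = Rz(yaw) Ry(pitch) Rx(roll)).
In Python, from bench import bot, solve_ik, imaging gives the robot as it stands. Calls block until the motion is done:
- bot.move_ptp(position, orientation): joint-space move of the TCP to a pose.
- bot.movel(position, rot=None, max_speed=150, threshold=None): straight line of the TCP; rot=None keeps the orientation; max_speed is the mean speed in mm/s. With threshold (N) it stops when the force on the tool has changed by that much, and returns True; else False.
- bot.move_j(angles): joint-space move.
- bot.grip(opening, effort=None): opening from 0.0 (shut) to 1.0 (fully open); effort is the grip in N (None keeps the last); returns when the fingers have stopped.
- bot.dwell(seconds).
- solve_ik(position, orientation): joint angles nearest the present ones, or None.
- bot.get_state(): the state.
- imaging.capture(name): name is "side" or "top" or "wrist"; returns the picture (400x640x3 uint8, blue, green, red); there is no depth.
- imaging.camera_model(name): a dict with "K" (3x3 intrinsics, pixels), "position" and "rotation" of the camera in the world. Camera axes: x right, y up, looking along -z (the intrinsics and any distortion apply to the point x, -y, -z); pixel columns grow to the right and rows downward; lengths in mm; the calibration is good to about 2 mm. A picture is of the moment at which its call begins: read the wrist's pose just before it. camera_model takes no time and is no camera call; for the wrist camera it gives the pose at the moment of the call.
A pose or a line that the arm cannot do raises bot.IKError and nothing moves.
- bot.sign_off(): hands the job in, once; it reports no verdict.
The state is a dict: "t": time; "qpos": joint angles; "joint_velocities": joint speeds; "effort": joint torques, N m; "tcp_pos": TCP position; "orientation": TCP orientation; "contact_force": force on the tool from outside, world axes, zero at the start; "wrist_torque": the same for the moment, N m; "opening": opening from 0.0 (shut) to 1.0 (fully open).
Only numpy, scipy, OpenCV 4.12 (cv2) and the standard library are available. Lean on these libraries where they do the work, as an engineer would, in place of code of your own. Each camera call takes 0.05 s, during which the arm holds its last target.

TASK

Turn the wooden roller that hangs between the two centres of the grey bench stand until its flat seat faces straight up. Then lay the crepe rubber block flat in the middle of the seat, lengthwise between the two round cheeks, let go of it and leave it lying there without disturbing the spool or the small lidded box that stand behind.

Things in the scene. Friction and masses are not known exactly. Their poses are not given: they have to be found in the camera images.
- stand: Grey cast stand fixed on the bench: foot 250 x 70 mm, two posts at x = -105 and +105 mm, 117 mm high, carrying the lathe-style centres. Origin: centre of its underside on the bench. Its x axis runs along the roller's axis, away from the robot (spoked end is the near end, -x); y to the left; z up.
- axis_mid (a point): Middle of the roller's axis, 100 mm above the stand's origin; its axes are those of the stand.
- roller (a joint): Angle of the light wooden roller about the stand's +x axis, rad: 0 when the flat seat faces straight up; positive: seat leans to the right (stand's -y), at 1.57 it faces -y. Starts between 1.0 and 2.6; can turn a full turn either way. Friction (0.13 N m) holds it wherever it is left; about 2 N sideways on a spoke turns it.
- hub (a point): Centre of the spoke hub, on the roller's axis 80 mm from axis_mid toward -x; z as the seat's z. Four straight steel spokes, 10 mm thick, stand out square to the axis, 90 degrees apart, with 16 mm balls at the ends, ball centres 72 mm from the axis. One spoke points the way the seat faces, the others at 90, 180 and 270 degrees to it.
- seat (a point): Centre of the roller's flat seat, 18 mm from the roller's axis; point z points out of the seat, x along the roller's axis. The seat is a flat wooden face 86 mm long (x) by 70 mm wide (y) between two round cheeks (discs of 45 mm radius, 10 mm thick, standing 27 mm above the seat); its long sides are open. The roller's back is rounded.
- crepe_block: Cream crepe rubber block lying flat on the bench to the right of the stand, 41 mm (its x) by 74 mm (its y) by 30 mm high (z up), about 40 g. Origin: centre of its underside.
- spool: Wooden spool of pale thread standing on its end, 42 mm across, 55 mm high, origin at the centre of its underside; a bystander, leave it alone.
- tack_box: Small brown lidded box, 69 x 69 x 60 mm, origin at the centre of its underside; a bystander, leave it alone.

How it is judged:
By the outcome, as a careful person would: the job done as asked, in the order asked, and still so for the second after the job is handed in, with the robot touching nothing.
It also fails if it takes over 61 s, if anything falls off the work surface, if the arm or the gripper's body presses on something with over 40 N, if the wrist force passes 120 N, or if a joint passes its speed limit or range.

## Working session

There is one attempt and no reset: what is moved stays moved. The work goes in short steps, each a Python script; the robot and the scene stay as the last script left them, time stands still between calls to the robot, and variables do not carry over. Pictures are saved under pics/ and viewed, and the job is handed in when it is done.

```bash
ls; mkdir -p pics
python3 - <<'E'
from bench import bot, imaging
import cv2
for n in("side","top","wrist"):
    m=imaging.camera_model(n); print(n,m)
    cv2.imwrite(f"pics/{n}0.png",imaging.capture(n))
s=bot.get_state(); print(s)
E
```

```text
pics
side {'K': array([[428.25412212,   0.        , 324.48570742],
       [  0.        , 428.25412212, 197.43419904],
       [  0.        ,   0.        ,   1.        ]]), 'position': array([ 320.8517139 , -972.73642632,  652.90203461]), 'rotation': array([ 0.86356944,  0.00363929, -0.37721549])}
top {'K': array([[486.99664019,   0.        , 320.11697486],
       [  0.        , 486.99664019, 200.76128127],
       [  0.        ,   0.        ,   1.        ]]), 'position': array([ 437.85224002, -377.95019286,  949.23230216]), 'rotation': array([ 0.14701146, -0.02134015, -1.54920027])}
wrist {'K': array([[356.2640406 ,   0.        , 324.01012747],
       [  0.        , 356.2640406 , 189.74663494],
       [  0.        ,   0.        ,   1.        ]]), 'position': array([ 51.48356565, 552.60515305, 373.10364872]), 'rotation': array([-0.3001936 ,  0.00194356,  1.34233047])}
{'t': 0.15, 'qpos': array([ 1.20777838e+00,  3.26742559e-01, -1.93312694e-01,  1.05199463e+00,
       -2.77765444e-05,  1.43659575e+00]), 'joint_velocities': array([ 4.40404506e-05, -3.08132667e-03,  7.12903554e-04,  1.25997894e-04,
        4.45152189e-04, -1.02178606e-03]), 'effort': array([ 3.02767930e-04, -4.43702316e+01,  2.62665206e+01,  1.04559693e-02,
       -1.73966305e-04, -8.83334792e-06]), 'tcp_pos': array([124.60272794, 535.27290803, 230.71438773]), 'orientation': array([-3.14034665e+00, -1.40196815e-04,  2.91277521e+00]), 'contact_force': array([0.23573843, 0.01628527, 0.16166939]), 'wrist_torque': array([-0.00022242, -0.03752446, -0.02141036]), 'opening': 0.9984777946062273}
```

View pics/side0.png

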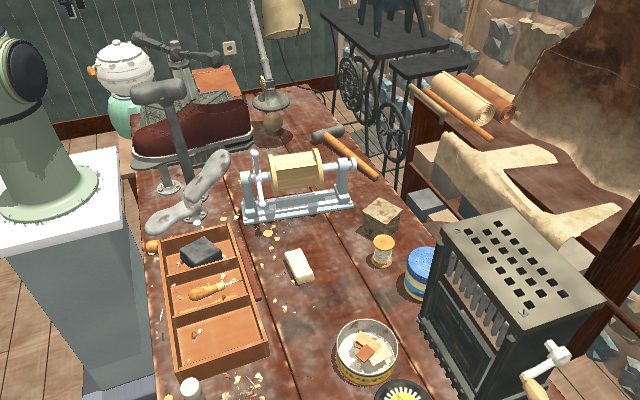

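View pics/top0.png

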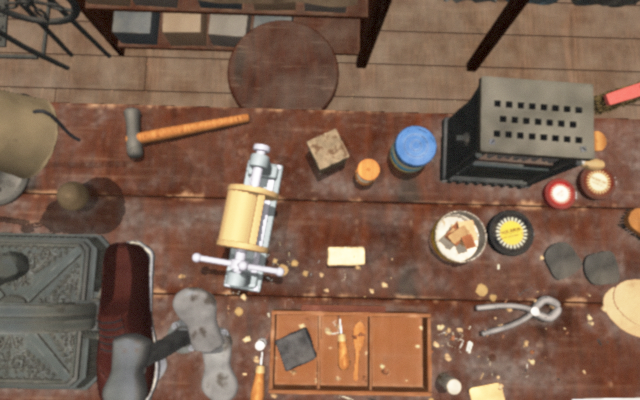

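View pics/wrist0.png

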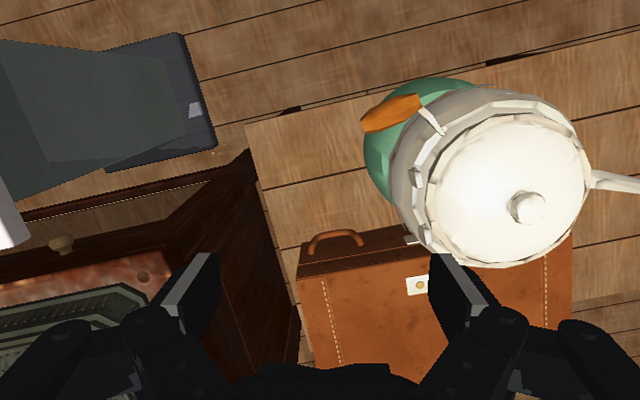

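The top view shows the stand at about (250,225), the block at (346,256), the box at (327,152) and the spool at (367,172). Next I'll enlarge these areas.

```bash
cat > h.py <<'E'
import numpy as np, cv2
from scipy.spatial.transform import Rotation as R
from bench import bot, imaging, solve_ik
def crop(src,x0,y0,x1,y1,f,dst):
    im=cv2.imread(src) if isinstance(src,str) else src
    c=cv2.resize(im[y0:y1,x0:x1],None,fx=f,fy=f,interpolation=cv2.INTER_CUBIC)
    for x in range((x0+9)//10*10,x1,10):
        cv2.putText(c,str(x),((x-x0)*f,8),0,.3,(0,0,255),1); cv2.line(c,((x-x0)*f,10),((x-x0)*f,14),(0,0,255),1)
    for y in range((y0+9)//10*10,y1,10):
        cv2.putText(c,str(y),(0,(y-y0)*f+3),0,.3,(0,0,255),1)
    cv2.imwrite(dst,c)
def ray(m,u,v):
    d=np.linalg.inv(m["K"])@[u,v,1]; d=np.array([d[0],-d[1],-d[2]])
    d=R.from_euler('xyz',m["rotation"]).apply(d); return np.array(m["position"]),d/np.linalg.norm(d)
def onz(m,u,v,z):
    p,d=ray(m,u,v); return p+d*(z-p[2])/d[2]
def tri(*obs):
    A=np.zeros((3,3));b=np.zeros(3)
    for m,u,v in obs:
        p,d=ray(m,u,v);P=np.eye(3)-np.outer(d,d);A+=P;b+=P@p
    x=np.linalg.solve(A,b)
    return x,[round(float(np.linalg.norm((np.eye(3)-np.outer(d,d))@(x-p))),1) for p,d in (ray(*o) for o in obs)]
def proj(m,X):
    c=R.from_euler('xyz',m["rotation"]).inv().apply(np.atleast_2d(X)-m["position"]); c=c*[1,-1,-1]
    q=c@m["K"].T; return q[:,:2]/q[:,2:]
E
python3 - <<'E'
from h import *
crop("pics/top0.png",185,130,305,300,4,"pics/t1.png") if 0 else crop("pics/top0.png",185,135,375,300,4,"pics/t1.png")
crop("pics/side0.png",225,140,405,290,4,"pics/s1.png")
E
```

```text
(no output)
```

View pics/t1.png

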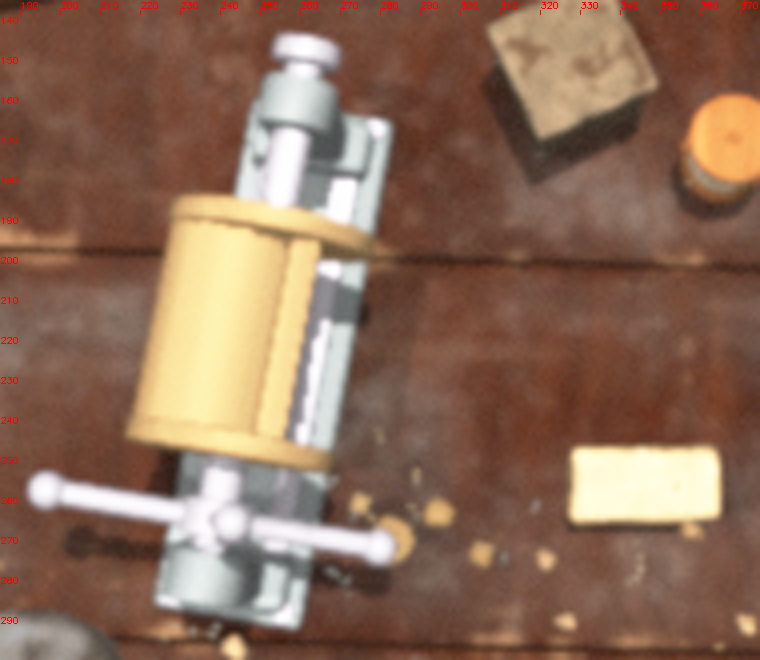

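View pics/s1.png

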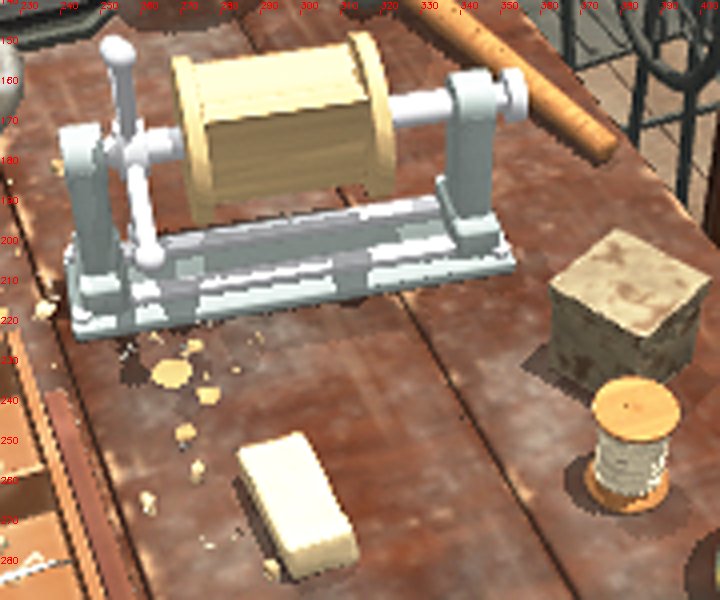

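Run:
```python
from h import *
np.set_printoptions(precision=1,suppress=True)
T=imaging.camera_model("top");S=imaging.camera_model("side")
print("up",tri((T,242.3,265.3),(S,254,152.5)))
print("right",tri((T,279.7,271),(S,262,203)))
print("blk top corners T z30",[onz(T,*p,30) for p in((327.5,246.8),(364.5,246.8),(364.8,264.3),(327,265))])
print("blk S z30",[onz(S,*p,30) for p in((284.5,253.5),(299,248),(314,276),(298,281))])
for n,a,b in(("blk tl",(327.5,246.8),(299,248)),("tr",(364.5,246.8),(314,276)),("br",(364.8,264.3),(297.5,281)),("bl",(327,265),(284.5,253.5))): print(n,tri((T,*a),(S,*b)))
# box, spool tops
for n,a,b in(("box near",(319.5,169.5),(362,211.5)),("boxfar",(337,135),(380,198)),("boxR",(349,156),(402,211)),("spool",(367.5,168.5),(384,242))): print(n,tri((T,*a),(S,*b)))
# fit
obs=[(T,'b',0,(242.3,265.3)),(T,'b',1,(279.7,271)),(T,'b',2,(196,257.3)),(S,'b',0,(254,152.5)),(S,'b',1,(262,203)),
 (S,'p',(125,-35,0),(353.5,208)),(S,'p',(-125,-35,0),(245,224.5)),(T,'p',(-125,-35,0),(259,292))]
from scipy.optimize import least_squares
def model(p):
    x,y,yaw,th=p[:4];out=[]
    Rz=R.from_euler('z',yaw)
    for m,k,a,uv in obs:
        if k=='b':
            phi=th+(-np.pi/2+a*np.pi/2 if a<2 else -np.pi/2-np.pi/2)  # a=0: up spoke
            # direction for joint angle phi: (0,-sin,cos)
            L=np.array([-80,-72*np.sin(phi),100+72*np.cos(phi)])
        else: L=np.array(a,float)
        out.append(proj(m,Rz.apply(L)+[x,y,0])[0]-uv)
    return np.array(out)
for t0 in(1.2,1.6,2.):
  r=least_squares(lambda p:model(p).ravel(),[500,-200,0,t0],loss='soft_l1')
  np.set_printoptions(precision=3,suppress=True)
  print(r.x,r.cost);print(model(r.x))
```

```text
up (array([ 447.4, -271.7,  172.8]), [0.0, 0.0])
right (array([ 440.1, -325.6,   86.9]), [0.1, 0.1])
blk top corners T z30 [array([ 487.1, -410.4,   30. ]), array([ 488.7, -480.2,   30. ]), array([ 456., -481.,   30.]), array([ 453.1, -410.1,   30. ])]
blk S z30 [array([ 453.4, -421.3,   30. ]), array([ 484.2, -418. ,   30. ]), array([ 487.1, -494.4,   30. ]), array([ 456. , -494.4,   30. ])]
blk tl (array([ 487. , -410.6,   21.5]), [0.6, 0.6])
tr (array([ 490.5, -482.2,   14.3]), [0.9, 0.9])
br (array([ 457.3, -482.9,   15.7]), [1.0, 1.0])
bl (array([ 454.6, -410.8,   18.5]), [1.3, 1.3])
box near (array([ 630.9, -392. ,   55. ]), [1.1, 1.1])
boxfar (array([ 670.3, -417.2,  104.1]), [12.9, 12.9])
boxR (array([ 666.8, -451.3,   90.1]), [18.8, 18.8])
spool (array([ 635.6, -482.5,   50.7]), [0.5, 0.5])
[ 529.32  -266.678   -0.147    1.787] 2.677761748362687
[[-0.664 -0.347]
 [-0.52   0.048]
 [ 0.203 -0.428]
 [ 0.185  0.624]
 [-0.206  0.579]
 [-0.172 -0.32 ]
 [-1.912  0.929]
 [ 0.476 -0.494]]
[ 529.32  -266.678   -0.147    1.787] 2.677761748360655
[[-0.664 -0.347]
 [-0.52   0.048]
 [ 0.203 -0.428]
 [ 0.185  0.624]
 [-0.206  0.579]
 [-0.172 -0.32 ]
 [-1.912  0.929]
 [ 0.476 -0.494]]
[ 529.32  -266.678   -0.147    1.787] 2.6777617483606075
[[-0.664 -0.347]
 [-0.52   0.048]
 [ 0.203 -0.428]
 [ 0.185  0.624]
 [-0.206  0.579]
 [-0.172 -0.32 ]
 [-1.912  0.929]
 [ 0.476 -0.494]]
```

Run:
```python
from h import *
np.set_printoptions(precision=0,suppress=True)
T=imaging.camera_model("top");S=imaging.camera_model("side")
for n,a,b in(("last tall",(128,365),(158,92)),("last 2",(195,305),(218,160)),("shade edge r",(58,140),(307,35)),("shade low",(25,170),(285,38)),("shoe",(130,260),(240,110))):print(n,tri((T,*a),(S,*b)))
im=cv2.imread("pics/top0.png");print(onz(T,5,240,0),onz(T,75,195,0))
from h import *
for z in (231,350,400):
  for x,y in((300,480),(480,250),(520,50),(510,-150),(505,-350)):
    print(z,x,y,solve_ik([x,y,z],[np.pi,0,2.995]) is not None)
```

```text
last tall (array([ 306., -137.,  266.]), [4.9, 4.9])
last 2 (array([ 382., -189.,  117.]), [1.2, 1.2])
shade edge r (array([628., -35., 297.]), [18.7, 18.7])
shade low (array([589.,  15., 280.]), [19.4, 19.4])
shoe (array([456., -97., 175.]), [4.3, 4.3])
[488. 209.   0.] [578.  84.   0.]
231 300 480 True
231 480 250 True
231 520 50 True
231 510 -150 True
231 505 -350 True
350 300 480 True
350 480 250 True
350 520 50 True
350 510 -150 True
350 505 -350 True
400 300 480 True
400 480 250 True
400 520 50 True
400 510 -150 True
400 505 -350 True
```

Run:
```python
from h import *
np.set_printoptions(precision=3,suppress=True)
r=400
def P(a): return [r*np.cos(a),r*np.sin(a),400]
bot.move_ptp(P(1.3),[np.pi,0,2.995])
print(bot.get_state()['qpos'])
q=solve_ik(P(-0.85),[np.pi,0,1.57]);print(q)
q0=bot.get_state()['qpos'].copy();q0[0]=-0.85;q0[5]=-.85+np.pi-1.57
bot.move_j(q0)
bot.move_ptp([440,-440,260],[np.pi,0,1.57])
s=bot.get_state();print(s['t'],s['tcp_pos'],s['qpos'])
m=imaging.camera_model("wrist");print(m)
cv2.imwrite("pics/w1.png",imaging.capture("wrist"));cv2.imwrite("pics/side1.png",imaging.capture("side"))
import pickle;pickle.dump(m,open("w1.pkl","wb"))
```

```text
[ 1.115 -0.02  -0.184  1.408  0.     1.262]
[-1.035 -0.022 -0.183  1.409  0.     0.537]
4.4667 [ 440.116 -439.428  261.049] [-0.903  0.446  0.064  1.188  0.     0.668]
{'K': array([[356.264,   0.   , 324.01 ],
       [  0.   , 356.264, 189.747],
       [  0.   ,   0.   ,   1.   ]]), 'position': array([ 440.366, -363.846,  403.521]), 'rotation': array([-0.301, -0.001,  0.   ])}
```

View pics/w1.png

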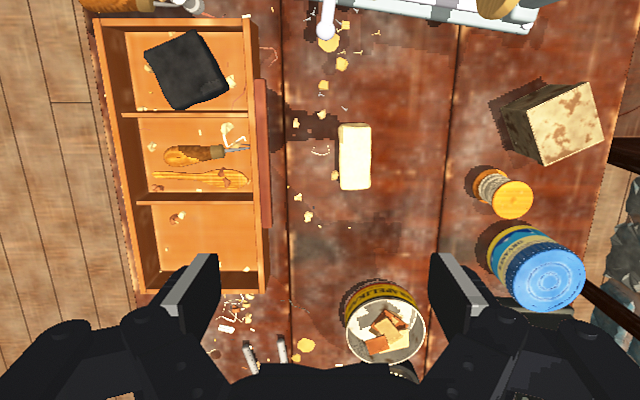

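View pics/side1.png

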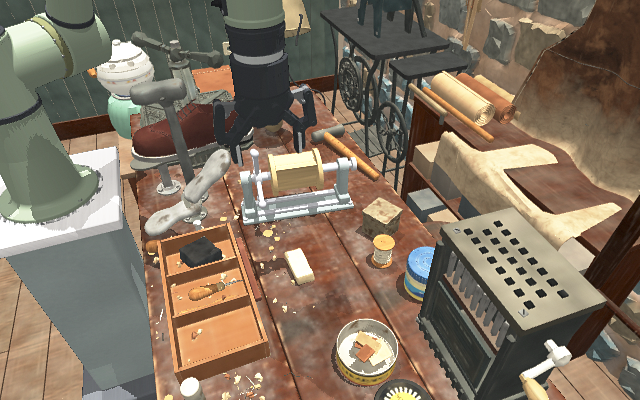

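Run:
```python
from h import *
import pickle
np.set_printoptions(precision=1,suppress=True)
T=imaging.camera_model("top");S=imaging.camera_model("side");W=pickle.load(open("w1.pkl","rb"))
print(proj(S,[440,-440,260]))
crop("pics/w1.png",260,0,440,200,4,"pics/w1c.png") if 0 else crop("pics/w1.png",280,70,440,210,5,"pics/w1c.png")
crop("pics/side0.png",270,230,350,300,8,"pics/s2.png")
crop("pics/top0.png",315,235,385,280,10,"pics/t2.png")
```

```text
[[270.4 164.3]]
```

View pics/w1c.png

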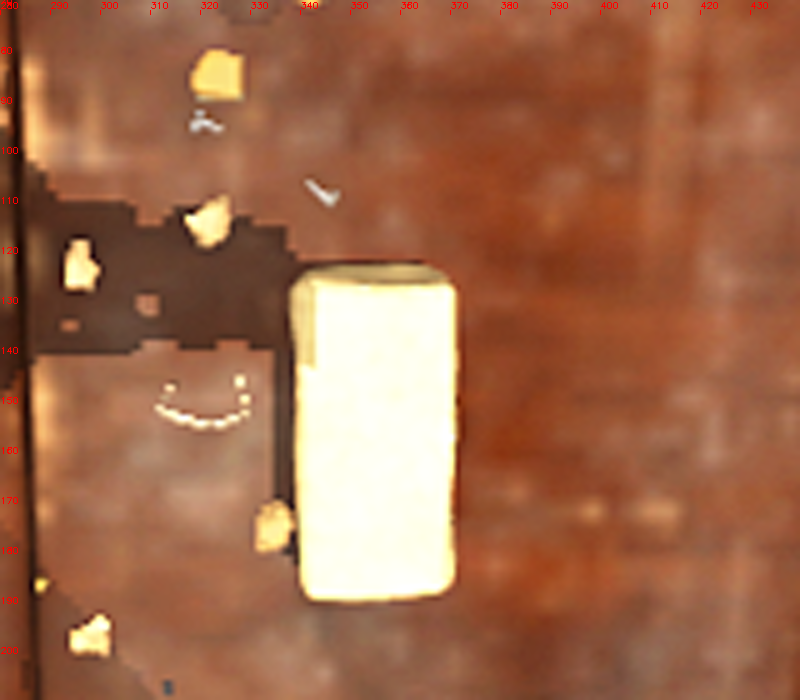

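View pics/s2.png

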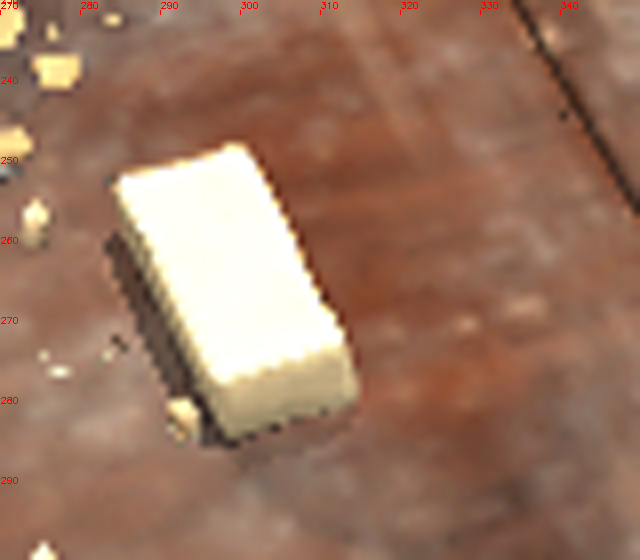

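View pics/t2.png

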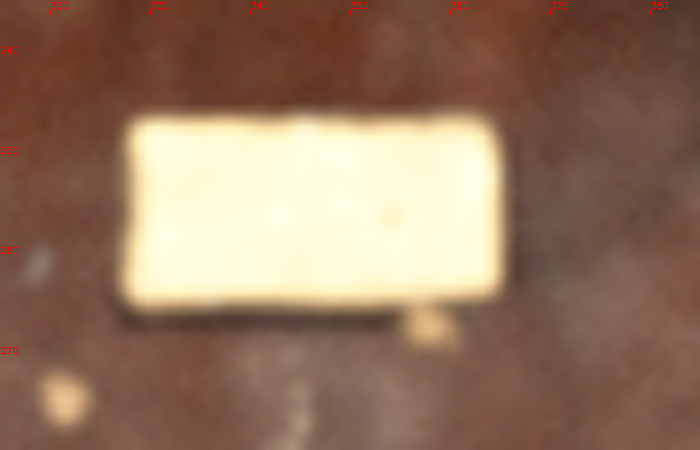

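Run:
```python
from h import *
import pickle
np.set_printoptions(precision=1,suppress=True)
T=imaging.camera_model("top");S=imaging.camera_model("side");W=pickle.load(open("w1.pkl","rb"))
c={"far+y":((327.3,246.5),(299.7,248.3),(370.3,126.3)),"far-y":((365,246.5),(311.7,272),(371,189.3)),"near-y":((364.8,264.8),(296.5,277.5),(339.5,189.6)),"near+y":((326.8,265.8),(284.3,252.5),(338,126.3))}
X=[]
for k,(t,s,w) in c.items():
    print(k,tri((T,*t),(S,*s)),tri((W,*w),(S,*s)),tri((T,*t),(S,*s),(W,*w)))
    X.append(tri((T,*t),(S,*s),(W,*w))[0])
print(np.mean(X,0)); 
for nm,m,i in(("T",T,0),("S",S,1),("W",W,2)):
    P=np.array([onz(m,*v[i],30) for v in c.values()]);d=(P[0]+P[3]-P[1]-P[2])
    print(nm,P.mean(0),np.arctan2(-d[0],d[1]), np.linalg.norm(d)/2,np.linalg.norm(P[0]+P[1]-P[2]-P[3])/2)
```

```text
far+y (array([ 488.1, -410.3,   19.9]), [0.2, 0.2]) (array([ 488.8, -411.5,   21.2]), [1.2, 1.2]) (array([ 488.7, -411. ,   20.9]), [0.8, 1.0, 1.6])
far-y (array([ 488.5, -481.3,   26.4]), [1.1, 1.1]) (array([ 490.4, -480.2,   25.3]), [2.6, 2.6]) (array([ 490. , -480.8,   25.8]), [0.9, 2.4, 2.9])
near-y (array([ 456.1, -481.8,   25.2]), [1.0, 1.0]) (array([ 457.7, -481.3,   24.3]), [0.4, 0.4]) (array([ 456.8, -481.5,   24.6]), [1.6, 0.4, 1.2])
near+y (array([ 453.7, -410.5,   21.3]), [2.0, 2.0]) (array([ 455.6, -411.6,   22.1]), [0.1, 0.1]) (array([ 454.3, -411. ,   21.9]), [2.7, 1.3, 1.4])
[ 472.4 -446.1   23.3]
T [ 470.9 -445.5   30. ] 0.03536863409020452 71.23858480164068 35.13791034888359
S [ 470.4 -451.9   30. ] 0.026418421923853835 65.89409777493032 30.948444828424456
W [ 473.6 -445.    30. ] 0.04275833853880728 68.83162208826448 34.08683263233962
```

The block is centred near (472,-446), with a top height of about 23–30 mm (rounded edges) and a yaw of about 0.035. The stand fit gives roller angle ≈1.79. Next I'll push the upright spoke to the left with closed fingers.

```bash
cat >> h.py <<'E'
ST=np.array([529.3,-266.7,0.]);YAW=-0.147
def L2W(p): return R.from_euler('z',YAW).apply(p)+ST
PSI=np.pi+YAW
E
python3 - <<'E'
from h import *
np.set_printoptions(precision=3,suppress=True)
h=13.;O=[np.pi,0,PSI]
pts=[]
for a in np.radians([-20,0,15,30,45,60,72,80]):
    y=60*np.sin(a)-5*np.cos(a)-h; z=100+60*np.cos(a)+5*np.sin(a)
    if a<0: y-=22
    pts.append(L2W([-80,y,z]))
    print(pts[-1],solve_ik(pts[-1],O))
p0=pts[0].copy();p0[2]=240
bot.move_ptp(p0,O); bot.grip(0.0,40)
bot.movel(pts[0],max_speed=120)
for p in pts[1:]:
    bot.movel(p,max_speed=70); s=bot.get_state();print(s['t'],s['tcp_pos']-p,s['contact_force'])
cv2.imwrite("pics/side2.png",imaging.capture("side"));cv2.imwrite("pics/top2.png",imaging.capture("top"))
crop("pics/side2.png",190,50,390,230,4,"pics/s2c.png")
E
```

```text
[ 441.342 -314.553  154.671] [-0.755  0.375 -0.329  0.866  0.    -0.608]
[ 447.526 -272.788  160.   ] [-0.688  0.339 -0.369  0.863  0.    -0.541]
[ 449.826 -257.258  159.25 ] [-0.662  0.33  -0.385  0.856  0.    -0.515]
[ 452.019 -242.449  154.462] [-0.636  0.326 -0.405  0.84   0.    -0.489]
[ 453.955 -229.371  145.962] [-0.613  0.328 -0.427  0.816  0.    -0.466]
[ 455.503 -218.914  134.33 ] [-0.594  0.335 -0.45   0.785  0.    -0.447]
[ 456.391 -212.923  123.296] [-0.583  0.346 -0.468  0.757  0.    -0.436]
[ 456.786 -210.25   115.343] [-0.578  0.354 -0.48   0.737  0.    -0.431]
8.1167 [-0.003  0.531 -0.138] [0.054 0.112 1.098]
8.4917 [-0.066  0.804 -0.205] [-0.062 -0.504 -0.081]
8.8667 [-0.137  0.886 -0.25 ] [-0.789  0.72  -0.663]
9.2417 [-0.322  0.871 -0.445] [ 0.699 -0.461  1.015]
9.6167 [-0.377  0.7   -0.552] [-0.484 -0.301  0.325]
9.95 [-0.394  0.54  -0.612] [ 0.004 -0.216 -0.142]
10.2167 [-0.316  0.304 -0.44 ] [ 0.715  0.05  -0.684]
```

View pics/s2c.png

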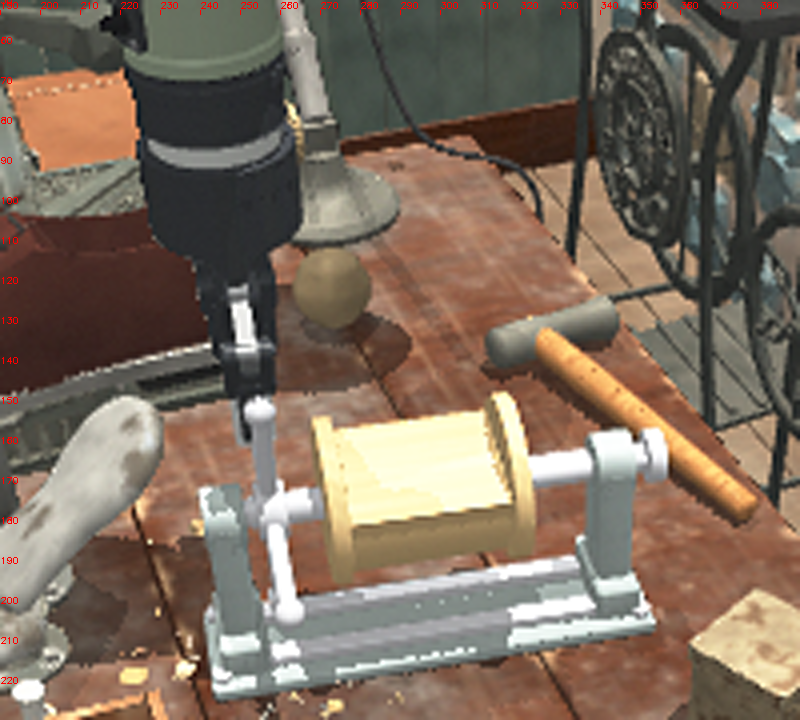

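View pics/top2.png

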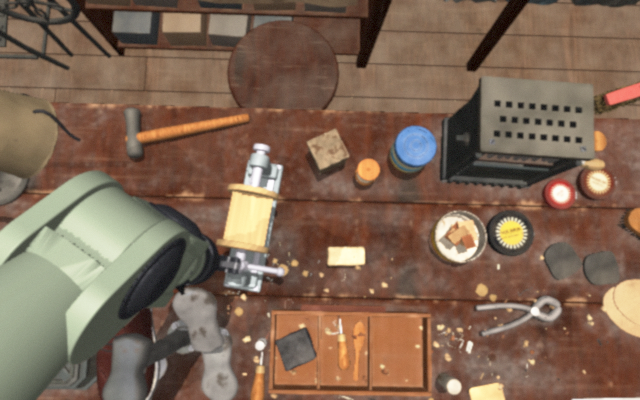

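The seat now faces mostly up, leaning slightly right, with the upper ball at side pixel (255,152). Next I'll centre this spoke between the closing jaws.

Run:
```python
from h import *
np.set_printoptions(precision=3,suppress=True)
O=[np.pi,0,PSI]
bot.movel(L2W([-80,55,125]),max_speed=100)
bot.movel(L2W([-80,55,250]),max_speed=150)
bot.grip(1.0)
bot.movel(L2W([-80,0,250]),max_speed=150)
m=imaging.camera_model("wrist");cv2.imwrite("pics/w2.png",imaging.capture("wrist"));import pickle;pickle.dump(m,open("w2.pkl","wb"))
cv2.imwrite("pics/top3.png",imaging.capture("top"));cv2.imwrite("pics/side3.png",imaging.capture("side"))
s=bot.get_state();print(s['t'],s['tcp_pos'],s['contact_force'])
crop("pics/side3.png",190,50,390,230,4,"pics/s3c.png")
```

```text
13.0333 [ 450.172 -254.092  249.982] [-0.113  0.246 -0.358]
```

View pics/w2.png

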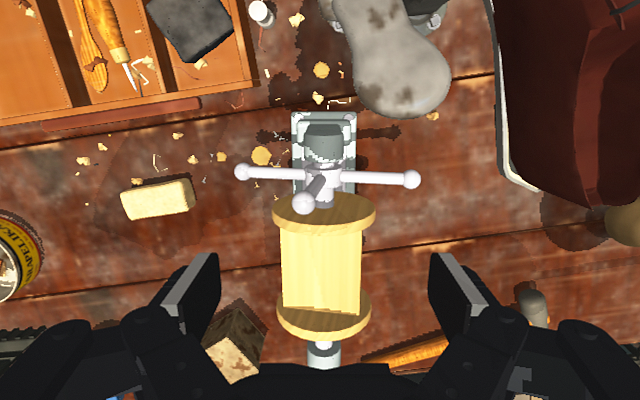

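View pics/s3c.png

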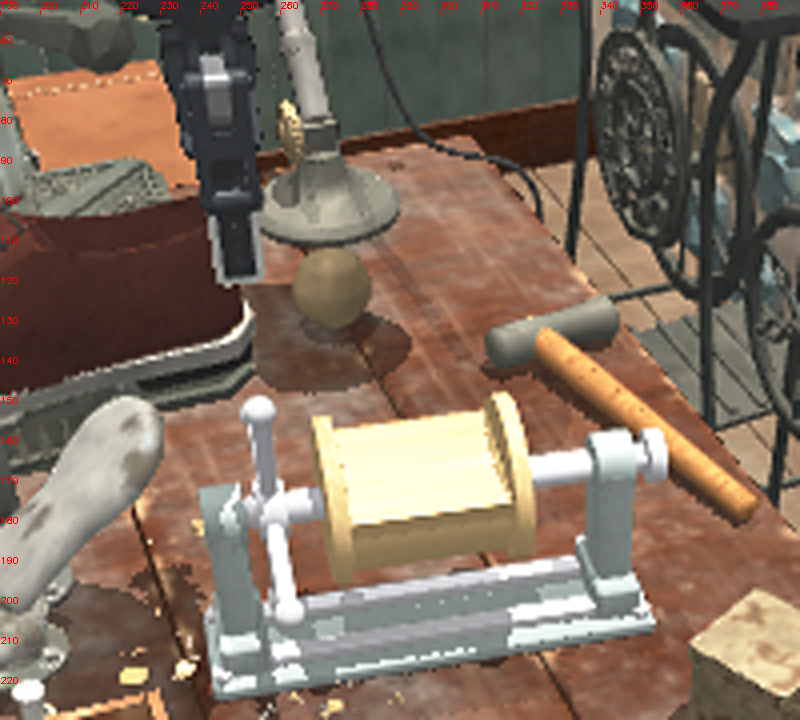

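Run:
```python
from h import *
crop("pics/w2.png",225,100,425,230,4,"pics/w2c.png")
crop("pics/top3.png",180,170,300,300,5,"pics/t3c.png")
```

```text
(no output)
```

View pics/w2c.png

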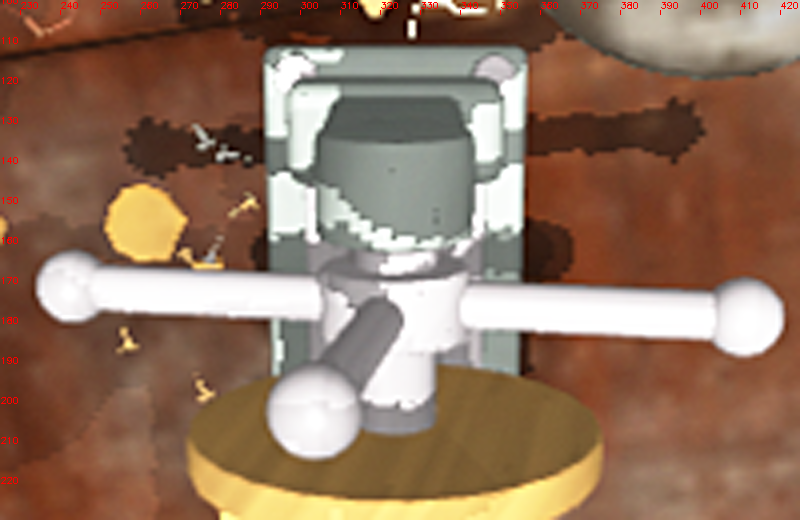

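View pics/t3c.png

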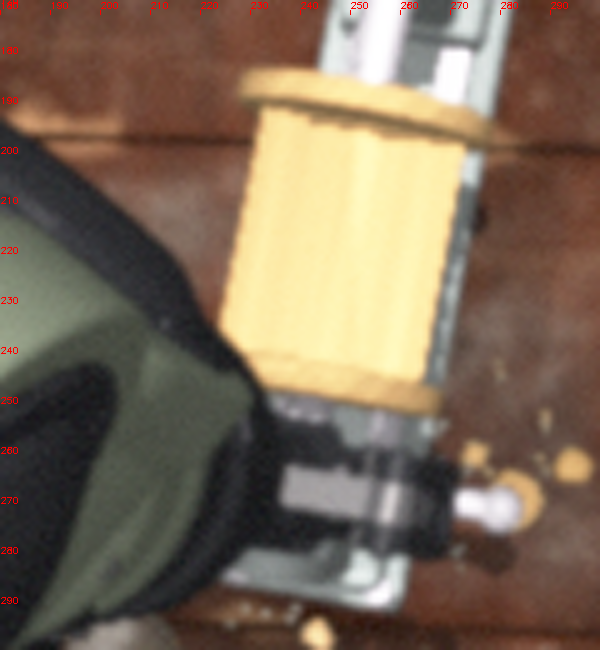

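Run:
```python
from h import *
import pickle
from scipy.optimize import least_squares
np.set_printoptions(precision=3,suppress=True)
T=imaging.camera_model("top");S=imaging.camera_model("side");W=pickle.load(open("w2.pkl","rb"))
u=-np.pi/2
obs=[(T,0,u,(242.3,265.3)),(T,0,0,(279.7,271)),(T,0,2*u,(196,257.3)),(S,0,u,(254,152.5)),(S,0,0,(262,203)),
 (S,'p',(125,-35,0),(353.5,208)),(T,'p',(-125,-35,0),(259,292)),
 (W,1,0,(303,202.5)),(W,1,-u,(243,171.5)),(W,1,u,(411,179)),(S,1,0,(254.5,152.5)),(S,1,-u,(262,202)),(T,1,-u,(280,270.5))]
def model(p):
    out=[];Rz=R.from_euler('z',p[2])
    for m,k,a,uv in obs:
        if k=='p': L=np.array(a,float)
        else:
            phi=p[3+k]+a; L=np.array([-80,-72*np.sin(phi),100+72*np.cos(phi)])
        out.append(proj(m,Rz.apply(L)+[p[0],p[1],0])[0]-uv)
    return np.array(out)
r=least_squares(lambda p:model(p).ravel(),[529,-267,-.147,1.78,.2],loss='soft_l1');print(r.x,r.cost);print(model(r.x))
```

```text
[ 530.533 -267.274   -0.15     1.784    0.184] 4.7456500210623425
[[-0.529 -1.134]
 [-0.273 -0.555]
 [ 0.502 -1.27 ]
 [ 0.814  0.515]
 [ 0.346  0.492]
 [ 0.422 -0.191]
 [ 0.636 -1.113]
 [ 0.261 -1.034]
 [ 0.222 -1.266]
 [-0.484 -0.505]
 [ 0.181 -0.241]
 [ 0.269  0.85 ]
 [-0.411 -0.019]]
```

```bash
sed -i 's/^ST=.*/ST=np.array([530.2,-267.2,0.]);YAW=-0.149/' h.py
python3 - <<'E'
from h import *
import pickle
np.set_printoptions(precision=3,suppress=True)
O=[np.pi,0,PSI]
bot.movel(L2W([-80,0,250]),rot=O,max_speed=100)
bot.movel(L2W([-80,0,146]),max_speed=120)
bot.grip(0.0,30)
bot.dwell(.2)
s=bot.get_state();print(s['t'],s['tcp_pos'],s['contact_force'],s['opening'])
bot.grip(1.0)
s=bot.get_state();print(s['t'],s['contact_force'])
bot.movel(L2W([-80,0,250]),max_speed=150)
m=imaging.camera_model("wrist");cv2.imwrite("pics/w3.png",imaging.capture("wrist"));pickle.dump(m,open("w3.pkl","wb"))
cv2.imwrite("pics/side4.png",imaging.capture("side"))
crop("pics/side4.png",190,110,390,230,4,"pics/s4c.png");crop("pics/w3.png",225,100,425,230,4,"pics/w3c.png")
print(bot.get_state()['t'])
E
```

```text
15.1583 [ 451.47  -255.994  146.595] [-0.991 -2.708  5.891] 0.16311350211696515
15.85 [-0.488 -0.386  0.4  ]
16.7917
```

View pics/w3c.png

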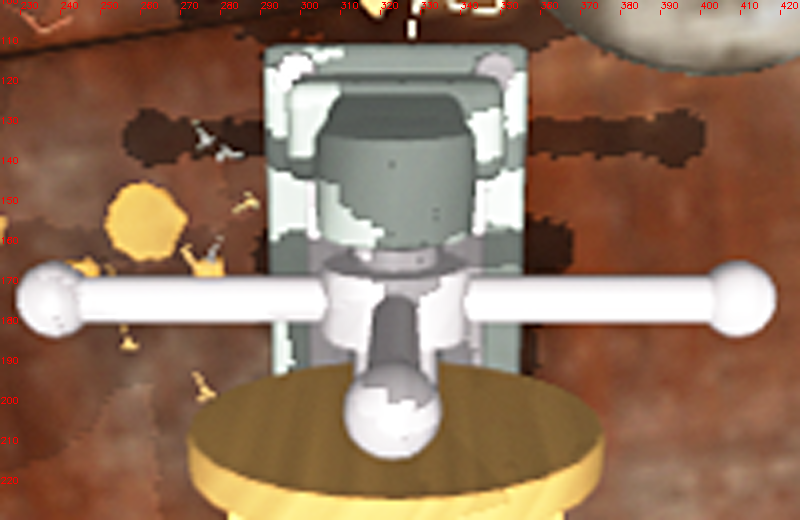

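View pics/s4c.png

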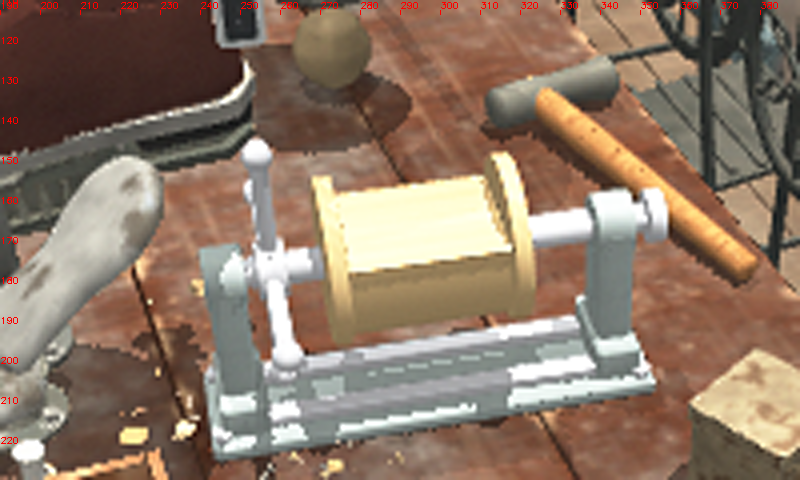

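The roller is level: the left and right balls are both on row 174.7, and the upper ball (322.5) lines up with the axis (~323). Next I'll pick up the block.

Run:
```python
from h import *
import pickle
np.set_printoptions(precision=3,suppress=True)
W=pickle.load(open("w1.pkl","rb"));print("tray edge",onz(W,258,150,40),onz(W,270,150,0))
O=[np.pi,0,1.571+0.035]
bot.movel(L2W([-80,-60,280]),max_speed=150)
bot.move_ptp([472,-446,200],O)
bot.grip(0.78)
bot.movel([472,-446,70],max_speed=150)
cv2.imwrite("pics/w4.png",imaging.capture("wrist"));m=imaging.camera_model("wrist");pickle.dump(m,open("w4.pkl","wb"))
s=bot.get_state();print(s['t'],s['tcp_pos'],s['opening'])
```

```text
tray edge [ 372.598 -433.64    40.   ] [ 378.891 -441.319    0.   ]
19.95 [ 472.664 -446.804   71.268] 0.7816551889399114
```

View pics/w4.png

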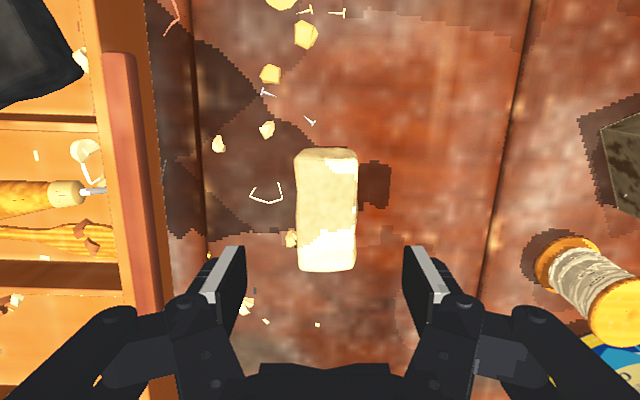

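Run:
```python
from h import *
import pickle
np.set_printoptions(precision=1,suppress=True)
m=pickle.load(open("w4.pkl","rb"))
crop("pics/w4.png",270,130,380,290,5,"pics/w4c.png")
P=np.array([onz(m,*p,28) for p in((295.5,158),(357.5,158),(356,270.5),(298,272))]);print(P,P.mean(0))
```

```text
[[ 456.7 -411.8   28. ]
 [ 489.6 -410.6   28. ]
 [ 493.  -477.9   28. ]
 [ 459.  -480.1   28. ]] [ 474.6 -445.1   28. ]
```

View pics/w4c.png

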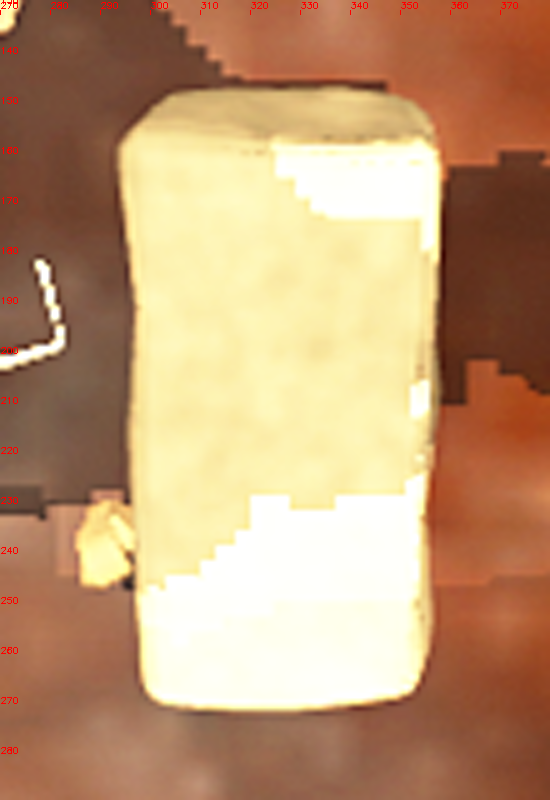

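Run:
```python
from h import *
import pickle
np.set_printoptions(precision=3,suppress=True)
O=[np.pi,0,1.571+0.038]
bot.movel([473.5,-446,70],rot=O,max_speed=80)
print(bot.movel([473.5,-446,2],max_speed=70,threshold=8))
bot.grip(0.0,25)
s=bot.get_state();print(s['t'],s['tcp_pos'],s['opening'],s['contact_force'])
bot.movel([473.5,-446,90],max_speed=100)
m=imaging.camera_model("wrist");cv2.imwrite("pics/w5.png",imaging.capture("wrist"));pickle.dump(m,open("w5.pkl","wb"))
cv2.imwrite("pics/side5.png",imaging.capture("side"))
crop("pics/side5.png",220,130,370,300,4,"pics/s5c.png")
s=bot.get_state();print(s['t'],s['tcp_pos'],s['opening'],s['contact_force'])
```

```text
False
21.7167 [ 473.812 -446.297    2.695] 0.40898063585245015 [0.191 1.097 4.611]
22.85 [ 473.022 -445.462   89.012] 0.40892884853550204 [ 0.596 -0.191  0.103]
```

View pics/w5.png

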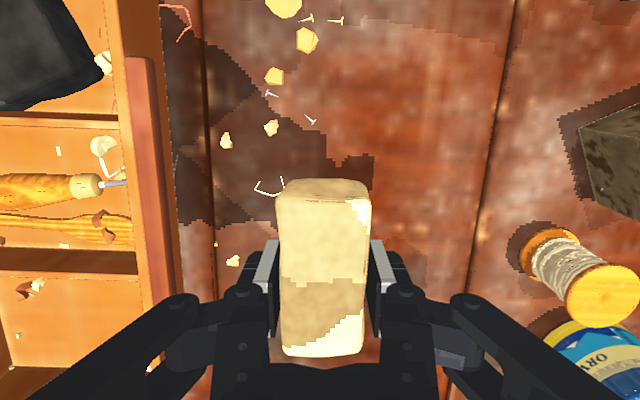

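View pics/s5c.png

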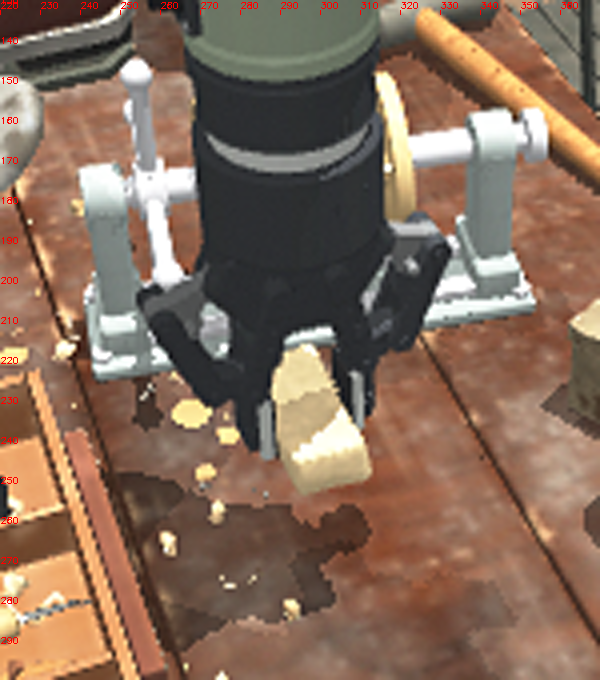

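Run:
```python
from h import *
import pickle
np.set_printoptions(precision=3,suppress=True)
m=pickle.load(open("w5.pkl","rb"))
P=np.array([onz(m,*p,115) for p in((277,193),(371,193),(364,355),(283,357))]);print(P,P.mean(0))
O=[np.pi,0,PSI]
bot.movel([473.5,-446,240],max_speed=160)
bot.move_ptp(L2W([0,0,240]),O)
bot.movel(L2W([0,0,165]),max_speed=100)
m=imaging.camera_model("wrist");cv2.imwrite("pics/w6.png",imaging.capture("wrist"));pickle.dump(m,open("w6.pkl","wb"))
cv2.imwrite("pics/side6.png",imaging.capture("side"));cv2.imwrite("pics/top6.png",imaging.capture("top"))
crop("pics/side6.png",220,110,380,240,5,"pics/s6c.png")
s=bot.get_state();print(s['t'],s['tcp_pos'],L2W([0,0,165]),s['opening'],s['contact_force'])
```

```text
[[ 455.849 -408.024  115.   ]
 [ 488.164 -406.774  115.   ]
 [ 490.63  -474.793  115.   ]
 [ 458.229 -477.034  115.   ]] [ 473.218 -441.656  115.   ]
26.025 [ 530.718 -267.549  165.862] [ 530.2 -267.2  165. ] 0.40485589040690706 [-0.796 -0.561 -1.571]
```

View pics/w6.png

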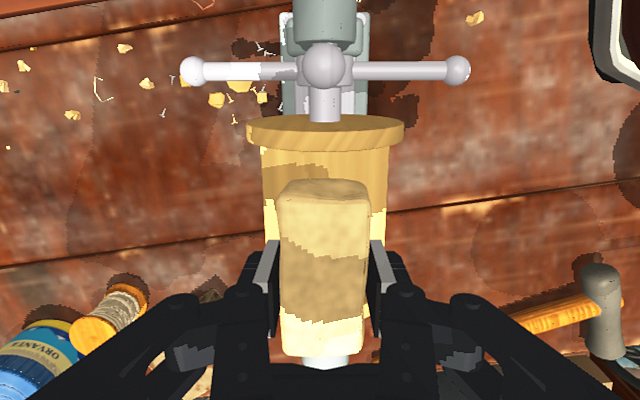

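View pics/s6c.png

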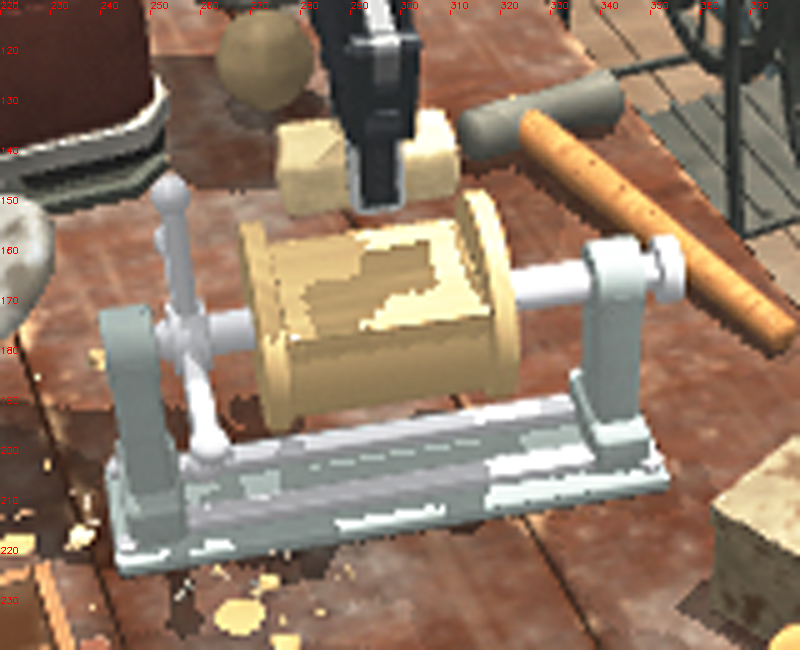

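Run:
```python
from h import *
np.set_printoptions(precision=1,suppress=True)
S=imaging.camera_model("side")
Ri=R.from_euler('z',YAW).inv()
def hit(u,v,yl):
    p,d=ray(S,u,v);p=Ri.apply(p-ST);d=Ri.apply(d);return p+d*(yl-p[1])/d[1]
for n,u,v,yl in(("blkL",275.7,147,-20.5),("blkR",311.2,143,-20.5),("padL",290,150,-28),("padR",301,150,-28)):print(n,hit(u,v,yl))
crop("pics/side6.png",265,125,330,190,11,"pics/s6d.png")
print(proj(S,L2W([[-43,-35,118],[43,-35,118],[0,0,100]])))
```

```text
blkL [-38.  -20.5 181.6]
blkR [ 33.2 -20.5 180.1]
padL [-11.2 -28.  175.2]
padR [ 10.8 -28.  171.8]
[[276.7 177.3]
 [318.  171.4]
 [294.9 171.4]]
```

View pics/s6d.png

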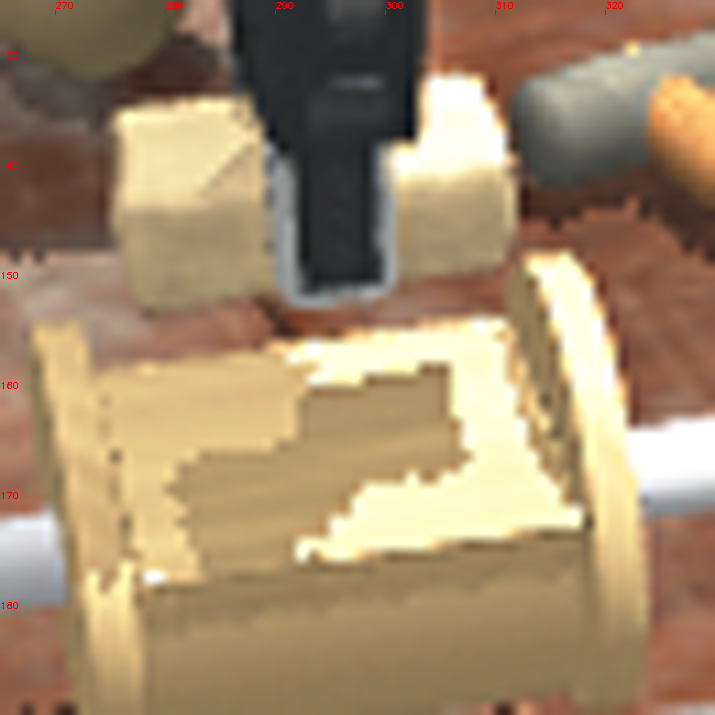

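Block centre sits about 3 mm toward the spoked end in the hand. I'll shift by +3 mm in x to correct it, then lower the block.

Run:
```python
from h import *
import pickle
np.set_printoptions(precision=3,suppress=True)
bot.movel(L2W([3,0,160]),max_speed=60)
print(bot.movel(L2W([3,0,126]),max_speed=60))
bot.dwell(.2)
print(bot.get_state()['contact_force'],bot.get_state()['tcp_pos'])
print(bot.movel(L2W([3,0,118.5]),max_speed=15,threshold=4))
s=bot.get_state();print(s['t'],s['tcp_pos'],s['opening'],s['contact_force'])
cv2.imwrite("pics/side7.png",imaging.capture("side"))
crop("pics/side7.png",250,120,350,200,8,"pics/s7c.png")
```

```text
False
[-0.725 -0.22  -0.025] [ 533.472 -267.849  126.481]
True
27.6083 [ 533.278 -267.494  120.604] 0.4067567285711537 [-0.642  0.945  5.429]
```

View pics/s7c.png

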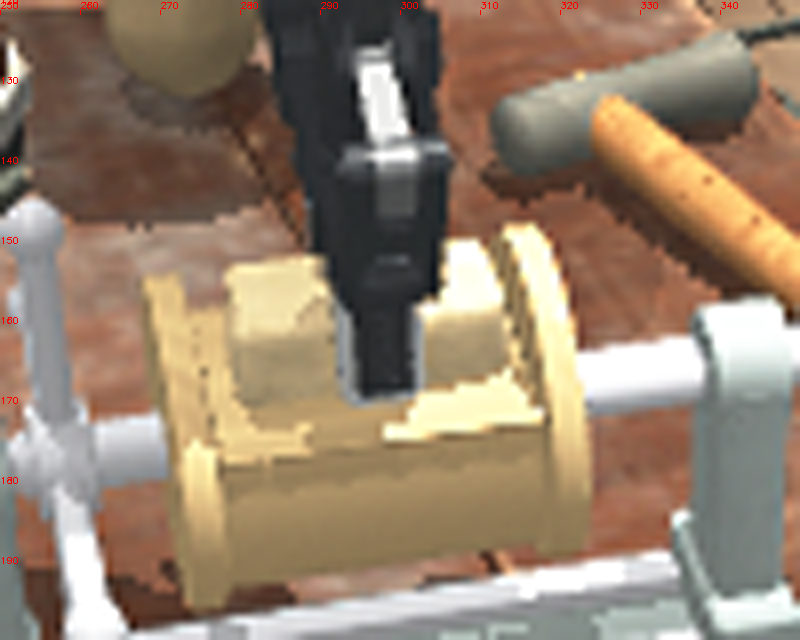

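Contact came at TCP z 120.6, as predicted, and the roller has not turned. Next I'll release the block.

Run:
```python
from h import *
import pickle
np.set_printoptions(precision=3,suppress=True)
bot.grip(0.75)
s=bot.get_state();print(s['t'],s['tcp_pos'],s['opening'],s['contact_force'])
bot.movel(L2W([3,0,240]),max_speed=100)
m=imaging.camera_model("wrist");cv2.imwrite("pics/w8.png",imaging.capture("wrist"));pickle.dump(m,open("w8.pkl","wb"))
cv2.imwrite("pics/side8.png",imaging.capture("side"));cv2.imwrite("pics/top8.png",imaging.capture("top"))
crop("pics/side8.png",240,120,350,210,7,"pics/s8c.png")
print(bot.get_state()['t'])
```

```text
28.05 [ 532.533 -267.129  119.58 ] 0.7513027603502883 [-0.476  0.85  -0.573]
29.55
```

View pics/s8c.png

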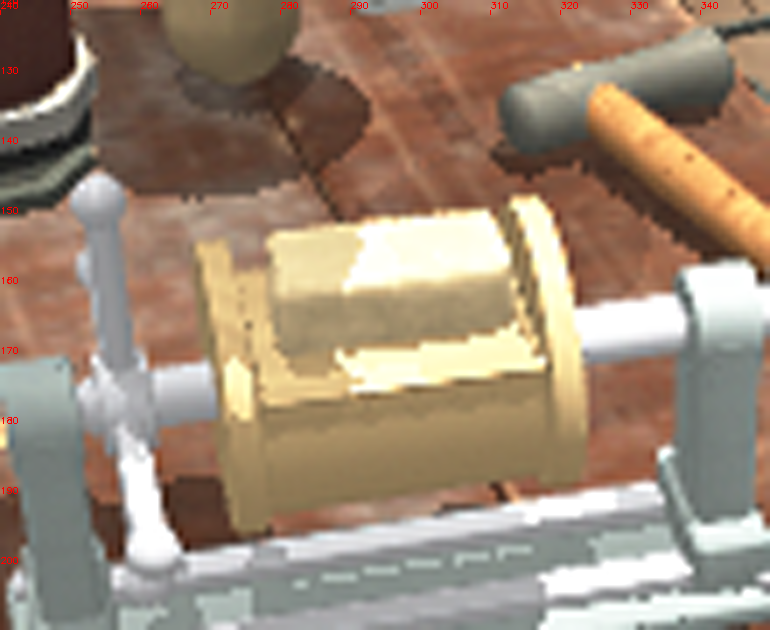

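View pics/w8.png

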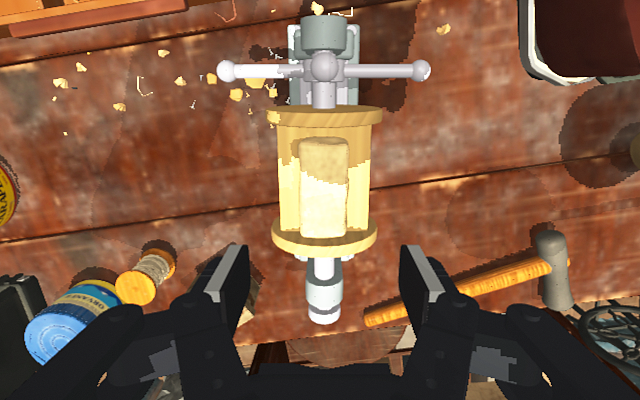

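Run:
```python
from h import *
import pickle
np.set_printoptions(precision=1,suppress=True)
S=imaging.camera_model("side");W=pickle.load(open("w8.pkl","rb"))
Ri=R.from_euler('z',YAW).inv()
def hit(u,v,yl):
    p,d=ray(S,u,v);p=Ri.apply(p-ST);d=Ri.apply(d);return p+d*(yl-p[1])/d[1]
print(hit(278.8,162,-20.5),hit(313,158,-20.5), "seat",hit(277,178,-35),hit(317.3,172.5,-35))
crop("pics/w8.png",255,90,395,260,5,"pics/w8c.png") if 0 else crop("pics/w8.png",255,95,395,260,4,"pics/w8c.png")
loc=lambda u,v,z: Ri.apply(onz(W,u,v,z)-ST)
print("blk",[loc(*p,147) for p in((300,142.5),(348.5,142.5),(346.5,237),(302,237))])
print("seat edges L/R mid",loc(279,200,118),loc(369.5,200,118))
```

```text
[-34.6 -20.5 144.8] [ 36.1 -20.5 143.1] seat [-42.5 -35.  116.2] [ 41.6 -35.  115.5]
blk [array([-32.8, -15.5, 147. ]), array([-32.8,  16.6, 147. ]), array([ 35.5,  16.6, 147. ]), array([ 35.5, -15.4, 147. ])]
seat edges L/R mid [ 17.2 -34.8 118. ] [ 17.2  36.  118. ]
```

View pics/w8c.png

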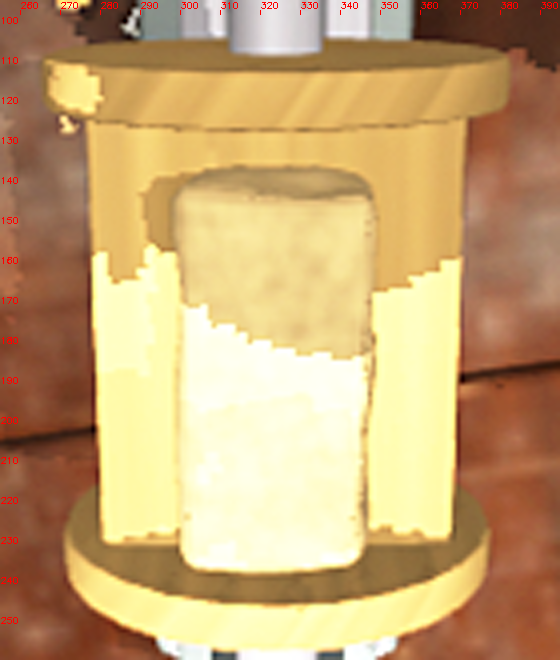

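View pics/top8.png

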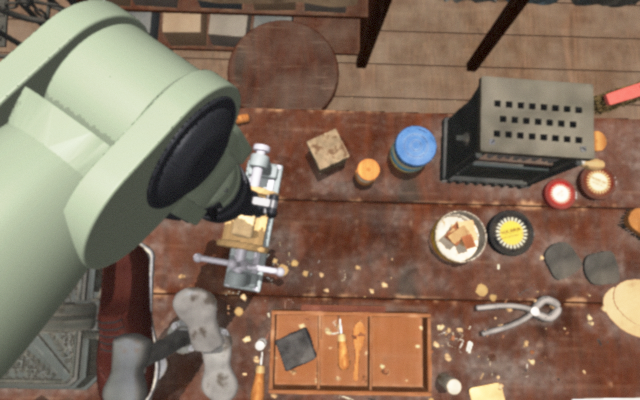

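Run:
```python
from h import *
bot.movel(L2W([3,0,290]),max_speed=120); bot.dwell(.3)
print(bot.get_state()['t']); bot.sign_off()
```

```text
30.4167
the job is handed in; nothing more can be done
```

I turned the roller until its seat faced straight up, laid the block flat in the middle of the seat and let go. I handed the job in at about 30 s of the allowed 61 s.

- **Turning:** The roller started at about 1.79 rad. I pushed the upright spoke left with closed fingers, then closed the jaws on the seat spoke in the vertical plane of the axis.
- **Placing:** I gripped the block across its 41 mm width and moved it over the seat. After correcting a 3 mm offset in the grip, I lowered it until it touched, at the height I had predicted, then released it and moved clear.

**Last checks**
- **Seat level:** in the final wrist picture the left and right spoke balls are on the same row (70).
- **Block position:** it lies lengthwise between the cheeks, about 1 mm from the middle along the axis and 0.5 mm across it.
- **Bystanders:** the spool and box are at their original pixels in the top view.
- **Disagreements:** before the pick, two-view measurements put the block's top at 20–26 mm instead of 30 mm, which I put down to its rounded edges. The wrist and side views disagreed by about 1.5 mm on the grip offset.

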